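# Roll a pipe stub into the V-groove of a marking-out board and bring it up to the stop

## Task

Get the pipe stub ready for marking to length: with the fingers against its side, roll it across the wooden board until it drops into the steel V-groove, then push its free end along the groove until its other end is against the blue stop. Do not pick the pipe up at any time, leave everything else where it is, and finish clear of it all.

Things in the scene. Friction and masses are not known exactly. Their poses are not given: they have to be found in the camera images.
- pipe: Smooth, lightly oiled steel pipe stub, 42 mm diameter, 140 mm long, 0.25 to 0.5 kg, flat red plugs in both ends, black stripe on its side. Lies on the board, -y of the groove, up to 12 degrees out of line with it. Rolls straight on if pushed and let go. Origin on its axis at mid length, 21 mm above what it rolls on; own x along the pipe, away from the robot; y and z turn as it rolls.
- board: Fixed wooden board, 280 mm in its x (away from the robot), y from -190 to +210 mm, top 24 mm above the bench; origin at bench level. A 90-degree steel V-groove, 40 mm wide at the top and 20 mm deep, runs along x over its full length at y = +70 mm, open at the far end, its edges flush with the deck. The deck is clear from y = -190 to +125 mm but for pipe and stop.
- seat (a point): Where the pipe's origin lies when it rests in the groove with its end against the stop: board frame (-10, +70, 33.7) mm. The x axis runs along the groove, away from the stop; z up. Resting in the groove the pipe's axis is 9.7 mm above the deck and its top 30.7 mm above the deck; sliding it along takes 1 to 4 N.
- stop_face (a point): Middle of the working face of the fixed blue stop across the groove, board frame (-80, +70, 34) mm, facing the board's +x. The stop is 22 mm thick (x, towards the robot), 66 mm wide (y), its top 56 mm above the bench.
- brick: Bystander: perforated red and orange brick, 215 x 102 x 65 mm, on the bench to the left of the board. Origin under its centre.
- marker: Bystander: black and white marker pen, 135 mm long, 14 mm thick, lying along x on the board to the left of the groove. Origin under its middle.
- tape: Bystander: yellow and black tape measure, 62 x 30 x 56 mm, standing on the board to the left of the groove, near the robot. Origin under its centre.
- jar: Bystander: amber jar with a dark lid, 68 mm diameter, 90 mm tall, on the bench to the right. Origin under its centre.
- screwdriver: Bystander: screwdriver with an orange handle, lying on the bench to the right. Origin about its middle, on the bench.
- offcut: Bystander: pale wood offcut, 120 x 70 x 45 mm, on the bench to the left. Origin under its centre.
There are look-alikes about, which are no part of the job. There is more than one size of the pipe; the one meant has the size given above.

How it is judged:
On the way, in this order (a step that is already met when the one before it is completed fails the run):
1. the pipe has turned over by rolling on the deck, before it reaches the groove (angle between pipe's own z axis and vertical above 1 rad and y of pipe in the frame of seat below -0.018 m and z of pipe in the frame of seat above 0.006 m), for 0.02 s.
2. the pipe lies down in the V-groove (y of pipe in the frame of seat between -0.004 and 0.004 m and z of pipe in the frame of seat between -0.004 and 0.004 m and angle between the x axis of pipe and the x axis of board, either way round below 0.06 rad), for 0.2 s.
At the end, for the whole second after the job is handed in: the pipe rests in the V-groove (axis within 4 mm of its resting line in height and sideways and within 0.06 rad of the groove), its end within 4 mm of the stop, and is still (all of step 2 and x of pipe in the frame of seat between -0.004 and 0.004 m and linear speed of pipe below 0.01 m/s and angular speed of pipe below 0.3 rad/s); the robot touches nothing.
It fails at once if the pipe is lifted (more than 13 mm above rolling height) or tipped up (height (world z) of pipe above 0.058 m or angle between pipe's own x axis and vertical below 1.27 rad or angle between pipe's own x axis and vertical above 1.87 rad).
It fails at once if another thing is disturbed (moved more than 15 mm; 20 mm for brick, screwdriver and offcut) (distance of any of brick, screwdriver, offcut from where it was at the start of the episode above 0.02 m or distance of any of marker, tape, jar from where it was at the start of the episode above 0.015 m).
It also fails if it takes over 48 s, if anything falls off the work surface, if the arm or the gripper's body presses on something with over 40 N, if the wrist force passes 120 N, or if a joint passes its speed limit or range.

## Robot

A 6-joint arm with a two-finger parallel gripper is mounted at the origin on the work surface. World frame = base frame: x ahead of the robot, y to its left, z up, the work surface at z = 0. Lengths are in m, angles in rad, forces in N, time in s.
With the tool pointing down it reaches from about 0.3 to 0.875 m from the base axis. Payload 6.4 kg.
Tool frame: the origin (TCP) lies between the finger pads; the fingertips stand 8 mm ahead of it and the grasp point (between the pads) lies 11 mm behind it; z points along the fingers, x is the direction in which the jaws open and shut, and the axes are right-handed (so a half turn about z gives the same grasp; the last joint's range is limited). The gripper opens to 85 mm and grips with 20 to 120 N. Pads are 22 mm wide; open, the fingers measure 114 mm over their backs; the gripper's body (76 mm by 85 mm) begins 54 mm behind the grasp point. The pads swing forward as they close: fully open they stand 13 mm farther back than shut.
Start: joints at [1, 0.181, 1.607, -0, 1.354, -0.206], TCP at [0.205, 0.537, 0.239] pointing down, gripper open.
Joint ranges: [-2.99, 2.99], [-0.89, 2.07], [0.3, 2.58], [-1.14, 4.28], [0, 2.63], [-3.12, 3.12]. Speed limits (rad/s): [2.57, 2.57, 3.01, 3.14, 3.14, 3.14].

## Interface

Orientations are given as a unit quaternion [w, x, y, z].
In Python, from bench import ctrl gives the robot as it stands.
- The arm moves only by the tool drive_tool, never from a script. Its argument "commands" is a list of rows, each an object of numbers: "gripper": the closure, from 0 (fully open) to 1 (shut); "dx", "dy", "dz": the shift along the tool's x, y, z in cm; "turn": the turn about the tool's z in degrees. A call has 1 to 20 rows; each row is the pose to reach, as a shift and turn from the pose commanded when the call began, along the tool's axes at that moment; what a row does not reach only later rows make up. A row lasts 1/8 s, in which the tool goes at most 62.5 mm and 10.7 degrees, less where a joint would pass 70% of its speed; a pose out of reach is approached as far as the arm can. A call with a gripper value outside its range is refused whole. The fingers move at their own pace and stop on an object; the grip force is fixed at half the most. Time passes only in rows, so rows that repeat a pose let the fingers close. It gives the time, the measured TCP pose, the force and the opening at its end, in the units of the state.
- ctrl.get_obs(): the state, without advancing time (a new reading comes with each control period).
- ctrl.camera(name): name is "side" or "top" or "wrist"; returns a dict with "image" (384x512x3 uint8, red, green, blue), "mtx" (3x3 intrinsics, pixels), "R" (3x3) and "t" (3): a world point X has camera coordinates R X + t. Camera axes: x right, y down, z forward; pixel columns grow to the right and rows downward; lengths in m; the calibration is good to about 2 mm. A picture is of the moment at which its call begins. There is no depth.
- ctrl.hand_in(): hands the job in, once; it reports no verdict.
The state is a dict: "time_s": time; "q": joint angles; "dq": joint speeds; "joint_efforts": joint torques, N m; "eef_pos": TCP position; "eef_rot": TCP orientation; "wrist_force": force on the tool from outside, world axes, zero at the start; "torque": the same for the moment, N m; "opening": opening from 0.0 (shut) to 1.0 (fully open).
Only numpy, scipy, OpenCV 4.12 (cv2) and the standard library are available. Lean on these libraries where they do the work, as an engineer would, in place of code of your own. Each camera call takes 0.05 s, during which the arm holds its last target.

## Working session

There is one attempt and no reset: what is moved stays moved. The work goes in short steps, Python scripts to look and compute and a tool call to move; the robot and the scene stay as the last step left them, time stands still between calls to the robot, and variables do not carry over. Pictures are saved under pics/ and viewed, and the job is handed in when it is done.

Besides the shell and the picture viewer there is one more tool, called after "Emit:" by a JSON object that holds its "method" and its "body", one argument or row to a line. drive_tool: Moves the arm, as the interface text tells. Its arguments: {"type":"object","properties":{"commands":{"type":"array","items":{"type":"object","properties":{"gripper":{"type":"number"},"dx":{"type":"number"},"dy":{"type":"number"},"dz":{"type":"number"},"turn":{"type":"number"}}}}},"required":["commands"]}

```bash
ls; mkdir -p pics
python3 - <<'E'
from bench import ctrl
import cv2
o=ctrl.get_obs();print({k:o[k] for k in('time_s','eef_pos','eef_rot','opening')})
for n in("top","side"):
    c=ctrl.camera(n);cv2.imwrite(f"pics/{n}0.png",c["image"][:,:,::-1]);print(n,c["mtx"],c["R"],c["t"])
E
```

```text
pics
{'time_s': 0.0, 'eef_pos': array([0.2048194 , 0.53671317, 0.23842263]), 'eef_rot': array([ 3.23570038e-04,  8.23642430e-01,  5.67108817e-01, -7.95450750e-04]), 'opening': 0.9976185561887182}
top [[409.15205916   0.         247.62021465]
 [  0.         409.15205916 192.12467038]
 [  0.           0.           1.        ]] [[-0.0489343  -0.99880126  0.00121358]
 [-0.977651    0.04764929 -0.20476347]
 [ 0.20446018 -0.01120642 -0.97881073]] [0.01910105 0.53498501 1.12711897]
side [[471.75588376   0.         258.99477575]
 [  0.         471.75588376 187.30834907]
 [  0.           0.           1.        ]] [[ 0.9703348   0.24175579 -0.00212377]
 [ 0.1597654  -0.64779368 -0.74487473]
 [-0.18145354  0.72243857 -0.66720097]] [-0.48614767 -0.01813307  1.81653172]
```

View pics/top0.png

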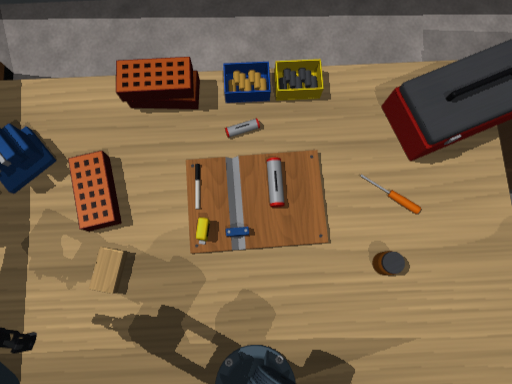

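View pics/side0.png

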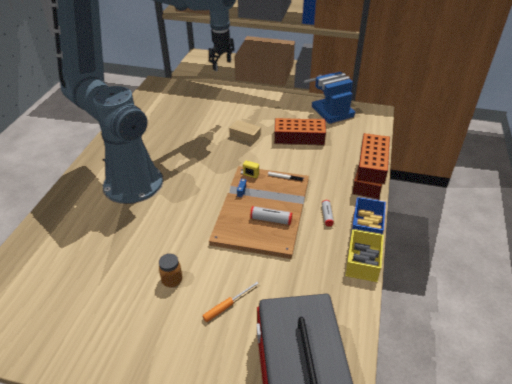

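The top view shows the pipe at about (276,182), the groove along column 237, the stop at (237,231), and board corners near (188,158), (319,151), (329,243) and (190,252). The small pipe at (243,128) is a look-alike. I'll measure these next.

```bash
cat > h.py <<'E'
import numpy as np,cv2
def ray(c,uv,z):
    uv=np.atleast_2d(np.array(uv,float)); K=c["mtx"];R=c["R"];t=c["t"]
    d=(np.linalg.inv(K)@np.c_[uv,np.ones(len(uv))].T).T@R
    C=-R.T@t
    return C+d*((z-C[2])/d[:,2])[:,None]
def proj(c,P):
    p=(c["R"]@np.atleast_2d(P).T).T+c["t"];p=p@c["mtx"].T
    return p[:,:2]/p[:,2:]
E
python3 - <<'E'
from h import *
from bench import ctrl
for n in("top","side"):
    c=ctrl.camera(n);im=c["image"]
    x0,y0,x1,y1=(170,110,350,270) if n=="top" else (190,140,350,270)
    cv2.imwrite(f"pics/{n}1.png",cv2.resize(im[y0:y1,x0:x1,::-1],None,fx=4.4 if n=='top' else 4.4,fy=4.4 if n=='top' else 4.4,interpolation=cv2.INTER_CUBIC)[:600,:800])
    hsv=cv2.cvtColor(im,cv2.COLOR_RGB2HSV)
    b=cv2.inRange(hsv,(100,100,50),(125,255,255))
    r=cv2.inRange(hsv,(0,190,80),(4,255,255))|cv2.inRange(hsv,(175,150,80),(180,255,255))
    for nm,m in(("blue",b),("red",r)):
        k,l,s,ce=cv2.connectedComponentsWithStats(m)
        for i in range(1,k):
            if s[i,4]>=6 and x0<ce[i,0]<x1 and y0<ce[i,1]<y1: print(n,nm,s[i],ce[i].round(1),ray(c,ce[i],.045).round(4))
E
```

```text
top blue [226 227  23   9 166] [237.2 231.2] [[0.4248 0.0282 0.045 ]]
top red [256 119   4   9  13] [257.9 122.8] [[ 0.7499 -0.0487  0.045 ]]
top red [225 128   4   9  15] [226.6 131.8] [[0.7257 0.0469 0.045 ]]
top red [267 158  14   3  19] [273.5 158.5] [[ 0.6356 -0.0888  0.045 ]]
top red [270 203  14   4  39] [276.4 204.1] [[ 0.4981 -0.0886  0.045 ]]
side blue [237 180   9  16  88] [241.3 188. ] [[0.4289 0.0224 0.045 ]]
side red [326 221   7   5  28] [328.6 222.8] [[ 0.7623 -0.0765  0.045 ]]
```

```bash
sleep 1; ls pics
```

```text
side0.png
side1.png
top0.png
top1.png
```

View pics/top1.png

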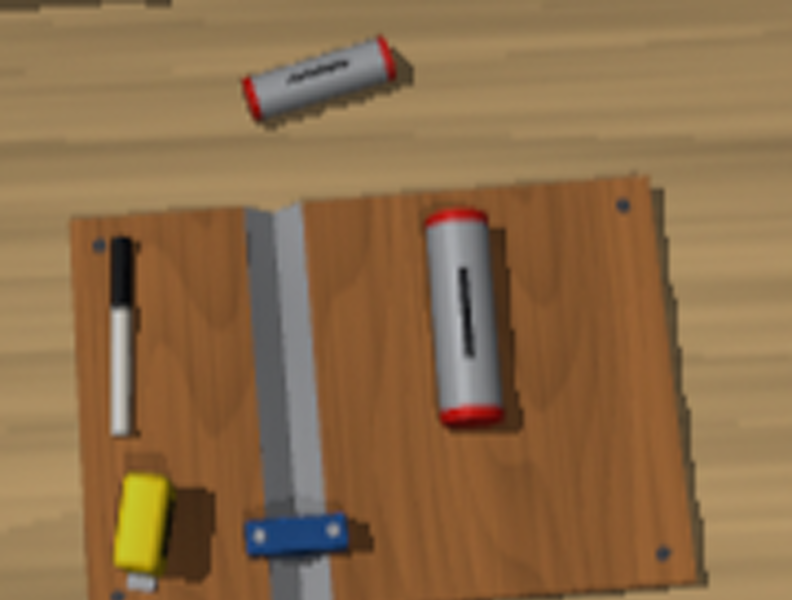

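View pics/side1.png

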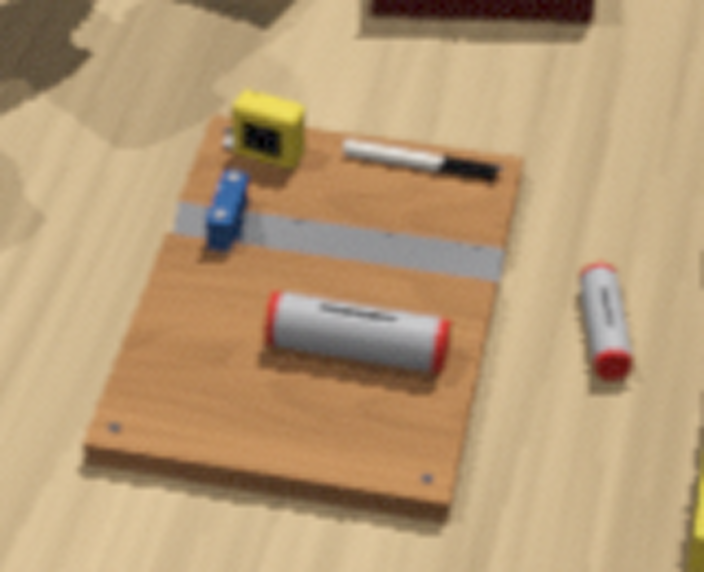

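The crops show the pipe with its stripe up, clear of the groove and the stop. Board corners in the top crop are TL(70,217), TR(650,176) and BR(697,583), and the groove edges are sharp. I'll cast these to the deck plane.

Run:
```python
from h import *
from bench import ctrl
c=ctrl.camera("top"); s=ctrl.camera("side")
f=lambda p,o:(np.array(p,float)+.5)/4.4+np.array(o)-.5
t=f([(70,217),(650,176),(697,583),(246,208),(302,201),(271,600),(331,600)],(170,110))
P=ray(c,t,.024);print("top TL TR BR gL gR gLb gRb\n",P.round(4))
print("lens",np.linalg.norm(P[1]-P[0]),np.linalg.norm(P[2]-P[1]))
q=f([(522,157),(443,513),(86,452),(215,117),(503,250),(497,280),(183,203),(172,234)],(190,140))
Q=ray(s,q,.024);print("side TL TR BR BL\n",Q.round(4))
def ang(a,b): d=a-b; return np.degrees(np.arctan2(d[1],d[0]))
print("yaws: R edge",ang(P[1],P[2]),"gL",ang(P[3],P[5]),"gR",ang(P[4],P[6]),"far edge",ang(P[0],P[1])-90,
 "side",ang(Q[1],Q[2]),ang(Q[0],Q[3]),ang(Q[0],Q[1])-90,ang(Q[4],Q[6]),ang(Q[5],Q[7]))
# stop face edge top(z=.056): far edge crop (246,520)-(346,513)
S=ray(c,f([(246,521),(346,513)],(170,110)),.056);print("stop far top edge",S.round(4),ang(S[0],S[1])-90)
# pipe silhouette top
E=f([(426,222),(486,217),(441,412),(503,408)],(170,110))
print("pipe sides z=.045",ray(c,E,.045).round(4))
A=ray(c,f([(457,209),(472,424)],(170,110)),.045);print(A.round(4),ang(A[0],A[1]),np.linalg.norm(A[0]-A[1]))
B=ray(s,f([(274,318),(440,346)],(190,140)),.045);print("side",B.round(4),ang(B[1],B[0]),np.linalg.norm(B[0]-B[1]))
# bystanders
print("marker",ray(c,f([(121,237),(121,436)],(170,110)),.031).round(4),"tape",ray(c,f([(122,475),(168,478),(115,567),(162,573)],(170,110)),.08).round(4))
```

```text
top TL TR BR gL gR gLb gRb
 [[ 0.6532  0.1748  0.024 ]
 [ 0.6632 -0.2252  0.024 ]
 [ 0.3828 -0.2326  0.024 ]
 [ 0.6538  0.054   0.024 ]
 [ 0.6569  0.0154  0.024 ]
 [ 0.3854  0.0477  0.024 ]
 [ 0.3835  0.0084  0.024 ]]
lens 0.4001598920564899 0.28045758268932724
side TL TR BR BL
 [[ 0.6519  0.1763  0.024 ]
 [ 0.6625 -0.2331  0.024 ]
 [ 0.3912 -0.2394  0.024 ]
 [ 0.3769  0.1652  0.024 ]
 [ 0.6563  0.0549  0.024 ]
 [ 0.6578  0.0183  0.024 ]
 [ 0.382   0.0476  0.024 ]
 [ 0.3842  0.008   0.024 ]]
yaws: R edge 1.5242841991009106 gL 1.3335961851512164 gR 1.4553239373348386 far edge 1.4277376926453798 side 1.340944186198208 2.308679571161669 1.491656932868196 1.51866195274941 2.151568181947073
stop far top edge [[ 0.4343  0.0607  0.056 ]
 [ 0.4363 -0.004   0.056 ]] 1.7963929280614366
pipe sides z=.045 [[ 0.6317 -0.0676  0.045 ]
 [ 0.6332 -0.1082  0.045 ]
 [ 0.5014 -0.0699  0.045 ]
 [ 0.5021 -0.1109  0.045 ]]
[[ 0.6398 -0.089   0.045 ]
 [ 0.4924 -0.0898  0.045 ]] 0.29364719495666464 0.1474011353199025
side [[ 0.4978 -0.0883  0.045 ]
 [ 0.6305 -0.0872  0.045 ]] 0.47290145107057396 0.13271322015889897
marker [[0.6353 0.1394 0.031 ]
 [0.4981 0.1427 0.031 ]] tape [[0.4645 0.137  0.08  ]
 [0.4611 0.1079 0.08  ]
 [0.4064 0.1428 0.08  ]
 [0.4012 0.1134 0.08  ]]
```

The board yaw is about 1.45° (measured edges 400 and 280 mm, against 400 and 280 given). The groove passes through (0.516, 0.031), and seat is about (0.506, 0.031). The stop face at x≈0.436 agrees with the given value. The pipe centre is (0.566, -0.089) at yaw 0.5–1°. I'm moving to above the -y side of the pipe, with the jaws along the pipe.

Emit:
{"method": "drive_tool", "body": {
  "commands": [
    {"gripper": 0, "dx": -50.2, "dy": 57.6, "dz": 5, "turn": 67.6},
    {"dx": -50.2, "dy": 57.6, "dz": 5, "turn": 67.6},
    {"dx": -50.2, "dy": 57.6, "dz": 5, "turn": 67.6},
    {"dx": -50.2, "dy": 57.6, "dz": 5, "turn": 67.6},
    {"dx": -50.2, "dy": 57.6, "dz": 5, "turn": 67.6},
    {"dx": -50.2, "dy": 57.6, "dz": 5, "turn": 67.6},
    {"dx": -50.2, "dy": 57.6, "dz": 5, "turn": 67.6},
    {"dx": -50.2, "dy": 57.6, "dz": 5, "turn": 67.6},
    {"dx": -50.2, "dy": 57.6, "dz": 5, "turn": 67.6},
    {"dx": -50.2, "dy": 57.6, "dz": 5, "turn": 67.6},
    {"dx": -50.2, "dy": 57.6, "dz": 5, "turn": 67.6},
    {"dx": -50.2, "dy": 57.6, "dz": 5, "turn": 67.6},
    {"dx": -50.2, "dy": 57.6, "dz": 5, "turn": 67.6},
    {"dx": -50.2, "dy": 57.6, "dz": 5, "turn": 67.6},
    {"dx": -50.2, "dy": 57.6, "dz": 5, "turn": 67.6},
    {"dx": -50.2, "dy": 57.6, "dz": 5, "turn": 67.6}
  ]
}}

```text
invalid input at $.commands[1]: expected keys gripper, dx, dy, dz, turn
```

Emit:
{"method": "drive_tool", "body": {
  "commands": [
    {"gripper": 0, "dx": -50.2, "dy": 57.6, "dz": 5, "turn": 67.6},
    {"gripper": 0, "dx": -50.2, "dy": 57.6, "dz": 5, "turn": 67.6},
    {"gripper": 0, "dx": -50.2, "dy": 57.6, "dz": 5, "turn": 67.6},
    {"gripper": 0, "dx": -50.2, "dy": 57.6, "dz": 5, "turn": 67.6},
    {"gripper": 0, "dx": -50.2, "dy": 57.6, "dz": 5, "turn": 67.6},
    {"gripper": 0, "dx": -50.2, "dy": 57.6, "dz": 5, "turn": 67.6},
    {"gripper": 0, "dx": -50.2, "dy": 57.6, "dz": 5, "turn": 67.6},
    {"gripper": 0, "dx": -50.2, "dy": 57.6, "dz": 5, "turn": 67.6},
    {"gripper": 0, "dx": -50.2, "dy": 57.6, "dz": 5, "turn": 67.6},
    {"gripper": 0, "dx": -50.2, "dy": 57.6, "dz": 5, "turn": 67.6},
    {"gripper": 0, "dx": -50.2, "dy": 57.6, "dz": 5, "turn": 67.6},
    {"gripper": 0, "dx": -50.2, "dy": 57.6, "dz": 5, "turn": 67.6},
    {"gripper": 0, "dx": -50.2, "dy": 57.6, "dz": 5, "turn": 67.6},
    {"gripper": 0, "dx": -50.2, "dy": 57.6, "dz": 5, "turn": 67.6},
    {"gripper": 0, "dx": -50.2, "dy": 57.6, "dz": 5, "turn": 67.6},
    {"gripper": 0, "dx": -50.2, "dy": 57.6, "dz": 5, "turn": 67.6}
  ]
}}

```text
time_s: 2.3
eef_pos: [0.5638, -0.1357, 0.1896]
eef_rot: [-0.0, 1.0, 0.014, 0.0]
wrist_force: [-0.4, -0.7, -0.2]
opening: 0.995
```

Run:
```python
from h import *
from bench import ctrl
for n in("wrist","side"):
    c=ctrl.camera(n);im=c["image"]
    if n=="side": im=im[130:270,180:360]
    cv2.imwrite(f"pics/{n}2.png",cv2.resize(im[:,:,::-1],None,fx=1.2 if n=='wrist' else 4.2,fy=1.2 if n=='wrist' else 4.2,interpolation=cv2.INTER_CUBIC))
o=ctrl.get_obs();print(o["time_s"],o["eef_pos"],o["eef_rot"],o["q"],o["wrist_force"])
```

```text
2.4 [ 0.56400312 -0.1361006   0.18969275] [6.96369966e-05 9.99903925e-01 1.38598084e-02 2.04202771e-04] [-4.41272445e-01  2.39901125e-01  1.64106915e+00  5.71666848e-05
  1.26019433e+00 -4.69010411e-01] [-0.56223758  0.252744    0.17405028]
```

View pics/wrist2.png

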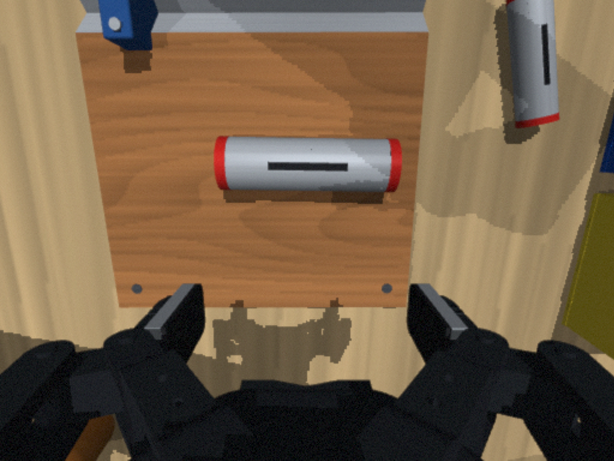

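View pics/side2.png

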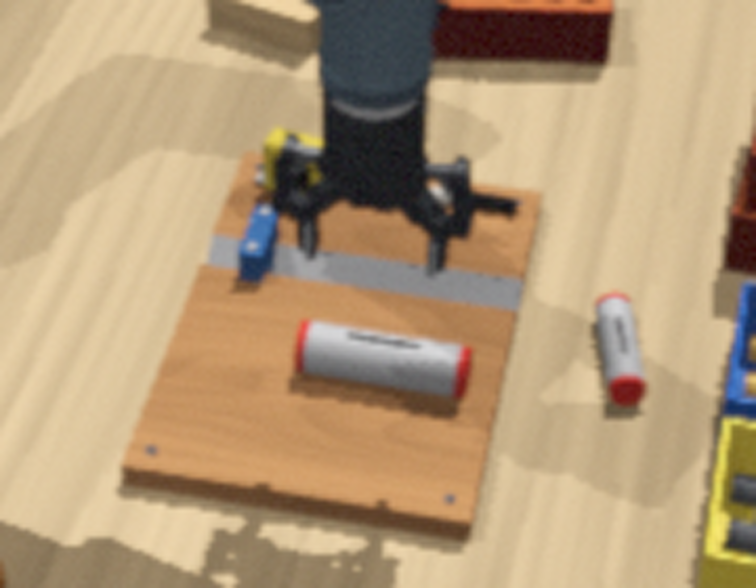

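The wrist view shows the pipe parallel to the groove (ends at (214,163) and (402,163) in the 1.2× picture), with its stripe up and the fingers clear on its -y side. I'll check the pipe position from this view while lowering.

Emit:
{"method": "drive_tool", "body": {
  "commands": [
    {"gripper": 0, "dx": 0.2, "dy": 0, "dz": 6, "turn": 0},
    {"gripper": 0, "dx": 0.2, "dy": 0, "dz": 10, "turn": 0},
    {"gripper": 0, "dx": 0.2, "dy": 0, "dz": 13, "turn": 0},
    {"gripper": 0, "dx": 0.2, "dy": 0, "dz": 14.5, "turn": 0},
    {"gripper": 0, "dx": 0.2, "dy": 0, "dz": 15.2, "turn": 0},
    {"gripper": 0, "dx": 0.2, "dy": 0, "dz": 15.2, "turn": 0}
  ]
}}

```text
time_s: 3.15
eef_pos: [0.5666, -0.1373, 0.0379]
eef_rot: [0.0, 1.0, 0.013, 0.0]
wrist_force: [-0.5, -0.1, -0.7]
opening: 1.0
```

Run:
```python
from h import *
from bench import ctrl
for n in("wrist","side"):
    c=ctrl.camera(n);im=c["image"]
    if n=="side": im=im[130:270,180:360]
    cv2.imwrite(f"pics/{n}3.png",cv2.resize(im[:,:,::-1],None,fx=1.2 if n=='wrist' else 4.2,fy=1.2 if n=='wrist' else 4.2,interpolation=cv2.INTER_CUBIC))
    if n=="wrist":
        w=c
o=ctrl.get_obs();print(o["time_s"],o["eef_pos"],o["wrist_force"])
im=w["image"];hsv=cv2.cvtColor(im,cv2.COLOR_RGB2HSV)
r=cv2.inRange(hsv,(0,190,80),(4,255,255))|cv2.inRange(hsv,(175,150,80),(180,255,255))
k,l,s,ce=cv2.connectedComponentsWithStats(r)
for i in range(1,k):
    if s[i,4]>60: print(s[i],ray(w,ce[i],.045).round(4))
```

```text
3.25 [ 0.56706409 -0.13759611  0.03857872] [ 0.09881173 -0.15746548 -0.66728006]
[  64  105   42   95 1904] [[ 0.4858 -0.0884  0.045 ]]
[ 395  109   42   95 1859] [[ 0.6411 -0.086   0.045 ]]
```

View pics/wrist3.png

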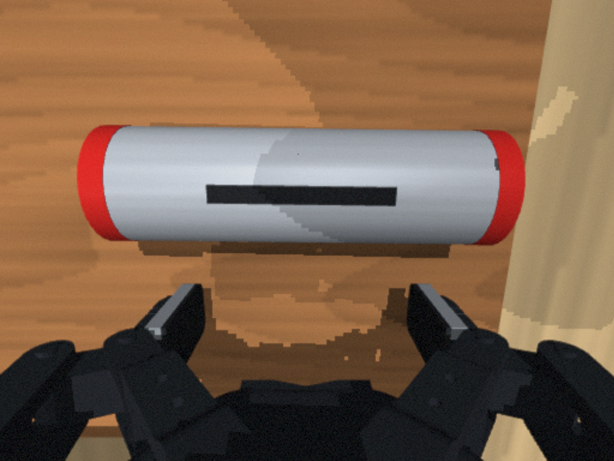

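View pics/side3.png

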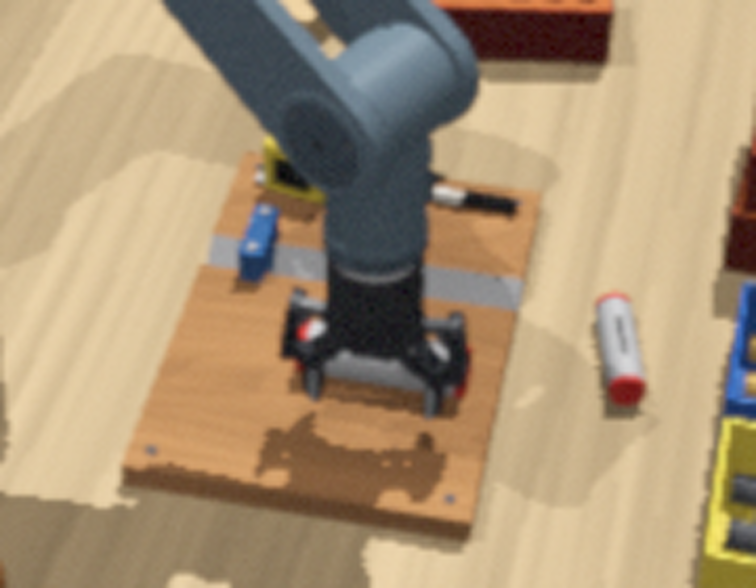

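The wrist view shows the fingers just short of the pipe, with the pipe still. I'll estimate the fingertip height from the side view, where the tips are at (315,395) and (432,410).

Run:
```python
from h import *
from bench import ctrl
c=ctrl.camera("side")
for p in((315,396),(432,411)):
    uv=(np.array(p)+.5)/4.2+np.array((180,130))-.5
    a=ray(c,uv,0)[0];b=ray(c,uv,.1)[0]
    for y in(-.1375,-.1485):
        k=(y-a[1])/(b[1]-a[1]);print((a+k*(b-a)).round(4))
```

```text
[ 0.5201 -0.1375  0.0406]
[ 0.523  -0.1485  0.0525]
[ 0.6161 -0.1375  0.0475]
[ 0.618  -0.1485  0.0593]
```

The tips sit at or above about 0.041 with TCP z at 0.038, so they are set back when open. I'll lower 8 mm to put them below axis height, then start a slow roll.

Emit:
{"method": "drive_tool", "body": {
  "commands": [
    {"gripper": 0, "dx": -0.2, "dy": 0, "dz": 0.5, "turn": 0},
    {"gripper": 0, "dx": -0.2, "dy": 0, "dz": 0.8, "turn": 0},
    {"gripper": 0, "dx": -0.2, "dy": -0.5, "dz": 0.8, "turn": 0},
    {"gripper": 0, "dx": -0.2, "dy": -1.0, "dz": 0.8, "turn": 0},
    {"gripper": 0, "dx": -0.2, "dy": -1.4, "dz": 0.8, "turn": 0},
    {"gripper": 0, "dx": -0.2, "dy": -1.8, "dz": 0.8, "turn": 0},
    {"gripper": 0, "dx": -0.2, "dy": -2.3, "dz": 0.8, "turn": 0},
    {"gripper": 0, "dx": -0.2, "dy": -2.8, "dz": 0.8, "turn": 0},
    {"gripper": 0, "dx": -0.2, "dy": -3.3, "dz": 0.8, "turn": 0},
    {"gripper": 0, "dx": -0.2, "dy": -3.8, "dz": 0.8, "turn": 0},
    {"gripper": 0, "dx": -0.2, "dy": -4.3, "dz": 0.8, "turn": 0},
    {"gripper": 0, "dx": -0.2, "dy": -4.8, "dz": 0.8, "turn": 0},
    {"gripper": 0, "dx": -0.2, "dy": -5.3, "dz": 0.8, "turn": 0}
  ]
}}

```text
time_s: 4.92
eef_pos: [0.5627, -0.0839, 0.0293]
eef_rot: [-0.0, 1.0, 0.013, 0.0]
wrist_force: [0.4, 0.3, 0.4]
opening: 0.998
```

Run:
```python
from h import *
from bench import ctrl
c=ctrl.camera("wrist");im=c["image"]
cv2.imwrite("pics/wrist4.png",im[:,:,::-1])
o=ctrl.get_obs();print(o["time_s"],o["eef_pos"],o["wrist_force"])
```

```text
4.975 [ 0.56260806 -0.08336252  0.02923182] [-0.77637451  0.53752235 -0.0270164 ]
```

View pics/wrist4.png

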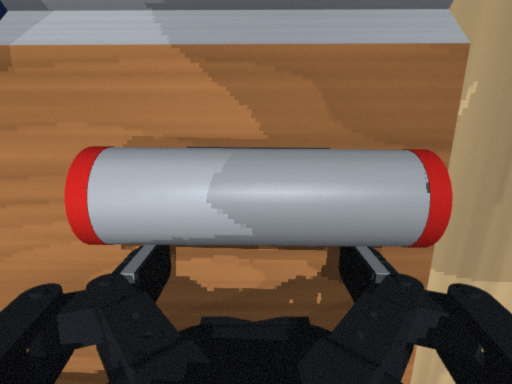

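The wrist view shows the stripe rolled to the far edge at (260,148), about 1.5 rad, and both fingers against the pipe. It is rolling straight towards the groove, so I'll continue.

Emit:
{"method": "drive_tool", "body": {
  "commands": [
    {"gripper": 0, "dx": 0, "dy": -0.5, "dz": 0, "turn": 0},
    {"gripper": 0, "dx": 0, "dy": -1.0, "dz": 0, "turn": 0},
    {"gripper": 0, "dx": 0, "dy": -1.5, "dz": 0, "turn": 0},
    {"gripper": 0, "dx": 0, "dy": -2.0, "dz": 0, "turn": 0},
    {"gripper": 0, "dx": 0, "dy": -2.5, "dz": 0, "turn": 0},
    {"gripper": 0, "dx": 0, "dy": -3.0, "dz": 0, "turn": 0},
    {"gripper": 0, "dx": 0, "dy": -3.5, "dz": 0, "turn": 0},
    {"gripper": 0, "dx": 0, "dy": -4.0, "dz": 0, "turn": 0},
    {"gripper": 0, "dx": 0, "dy": -4.5, "dz": 0, "turn": 0},
    {"gripper": 0, "dx": 0, "dy": -5.0, "dz": 0, "turn": 0},
    {"gripper": 0, "dx": 0, "dy": -5.5, "dz": 0, "turn": 0},
    {"gripper": 0, "dx": 0, "dy": -6.0, "dz": 0, "turn": 0},
    {"gripper": 0, "dx": 0, "dy": -6.3, "dz": 0, "turn": 0},
    {"gripper": 0, "dx": 0, "dy": -6.3, "dz": 0, "turn": 0}
  ]
}}

```text
time_s: 6.72
eef_pos: [0.5611, -0.0211, 0.0293]
eef_rot: [-0.0, 1.0, 0.013, -0.0]
wrist_force: [-0.7, -0.3, -0.0]
opening: 1.0
```

Run:
```python
from h import *
from bench import ctrl
c=ctrl.camera("wrist");im=c["image"]
cv2.imwrite("pics/wrist5.png",im[:,:,::-1])
o=ctrl.get_obs();print(o["time_s"],o["eef_pos"],o["wrist_force"])
```

```text
6.775 [ 0.56110225 -0.0212456   0.02927789] [-0.20115011  0.74557236  0.28455328]
```

View pics/wrist5.png

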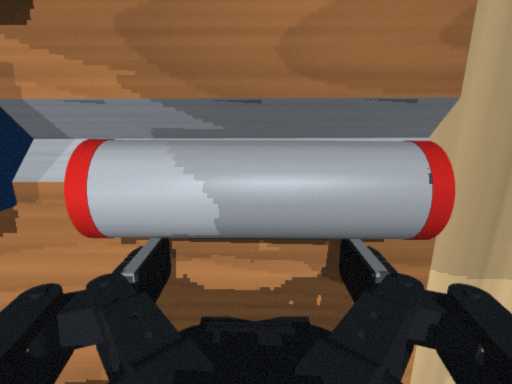

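The pipe is at the brink of the groove, about y=0.011 against a groove lip at 0.012, with the groove visible above it at rows 100–180. A little more push, then back off.

Emit:
{"method": "drive_tool", "body": {
  "commands": [
    {"gripper": 0, "dx": 0, "dy": -0.4, "dz": 0, "turn": 0},
    {"gripper": 0, "dx": 0, "dy": -0.8, "dz": 0, "turn": 0},
    {"gripper": 0, "dx": 0, "dy": -0.8, "dz": 0, "turn": 0},
    {"gripper": 0, "dx": 0, "dy": -0.4, "dz": 0, "turn": 0},
    {"gripper": 0, "dx": 0, "dy": 1, "dz": 0, "turn": 0},
    {"gripper": 0, "dx": 0, "dy": 1, "dz": 0, "turn": 0}
  ]
}}

```text
time_s: 7.52
eef_pos: [0.5616, -0.0328, 0.0294]
eef_rot: [0.0, 1.0, 0.012, 0.0]
wrist_force: [0.7, 0.5, -0.5]
opening: 1.0
```

Run:
```python
from h import *
from bench import ctrl
c=ctrl.camera("wrist");im=c["image"]
cv2.imwrite("pics/wrist6.png",im[:,:,::-1])
o=ctrl.get_obs();print(o["time_s"],o["eef_pos"],o["wrist_force"])
```

```text
7.575 [ 0.56150271 -0.03227949  0.02936187] [-0.0202637  -0.19957525 -0.38839637]
```

View pics/wrist6.png

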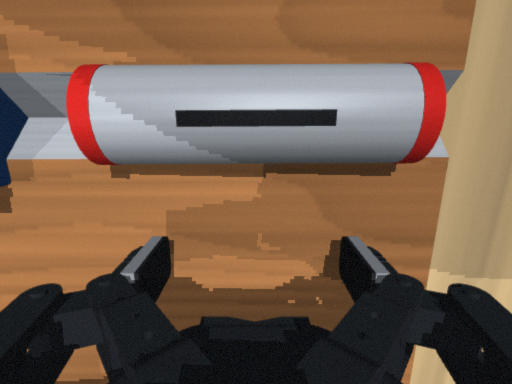

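The pipe now lies in the groove, stripe up, axis near row 113, parallel to it. I'll raise, close, turn 90° and move beyond the far end.

Emit:
{"method": "drive_tool", "body": {
  "commands": [
    {"gripper": 0, "dx": 0, "dy": 0, "dz": -5, "turn": 0},
    {"gripper": 0, "dx": 0, "dy": 0, "dz": -10, "turn": 0},
    {"gripper": 1, "dx": 0, "dy": 0, "dz": -12, "turn": 0},
    {"gripper": 1, "dx": 5, "dy": -3, "dz": -12, "turn": -10},
    {"gripper": 1, "dx": 11.5, "dy": -6.4, "dz": -12, "turn": -20},
    {"gripper": 1, "dx": 11.5, "dy": -6.4, "dz": -12, "turn": -30},
    {"gripper": 1, "dx": 11.5, "dy": -6.4, "dz": -12, "turn": -40},
    {"gripper": 1, "dx": 11.5, "dy": -6.4, "dz": -12, "turn": -50},
    {"gripper": 1, "dx": 11.5, "dy": -6.4, "dz": -12, "turn": -60},
    {"gripper": 1, "dx": 11.5, "dy": -6.4, "dz": -12, "turn": -70},
    {"gripper": 1, "dx": 11.5, "dy": -6.4, "dz": -12, "turn": -80},
    {"gripper": 1, "dx": 11.5, "dy": -6.4, "dz": -12, "turn": -90},
    {"gripper": 1, "dx": 11.5, "dy": -6.4, "dz": -12, "turn": -90},
    {"gripper": 1, "dx": 11.5, "dy": -6.4, "dz": -12, "turn": -90}
  ]
}}

```text
time_s: 9.32
eef_pos: [0.6745, 0.0357, 0.1492]
eef_rot: [-0.0, 0.699, 0.715, -0.0]
wrist_force: [1.0, -0.6, 0.5]
opening: 0.001
```

Run:
```python
from h import *
from bench import ctrl
c=ctrl.camera("wrist");im=c["image"]
cv2.imwrite("pics/wrist7.png",im[:,:,::-1])
s=ctrl.camera("side");cv2.imwrite("pics/side7.png",cv2.resize(s["image"][130:270,180:360,::-1],None,fx=4.2,fy=4.2,interpolation=cv2.INTER_CUBIC))
o=ctrl.get_obs();print(o["time_s"],o["eef_pos"],o["eef_rot"],o["wrist_force"],o["opening"])
hsv=cv2.cvtColor(im,cv2.COLOR_RGB2HSV)
r=cv2.inRange(hsv,(0,190,80),(4,255,255))|cv2.inRange(hsv,(175,150,80),(180,255,255))
k,l,st,ce=cv2.connectedComponentsWithStats(r)
for i in range(1,k):
    if st[i,4]>30: print(st[i],ray(c,ce[i],.034).round(4))
```

```text
9.425 [0.67461199 0.03567916 0.149223  ] [-5.17534477e-05  6.98576410e-01  7.15535462e-01 -1.45357168e-05] [0.36687793 0.58487903 0.03746064] 0.0009939788418491411
[232 136  28  10 215] [[0.6281 0.0267 0.034 ]]
[262 136  19   9 135] [[0.6275 0.0498 0.034 ]]
[166 252   7  16  63] [[ 0.7456 -0.0466  0.034 ]]
```

View pics/wrist7.png

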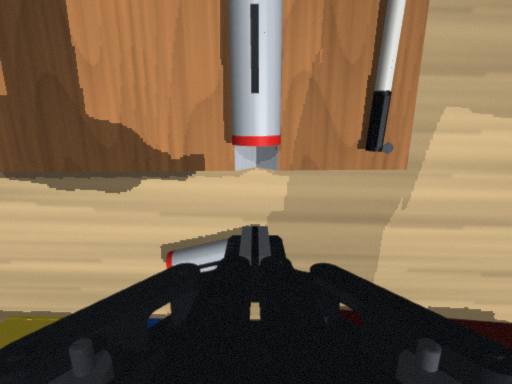

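View pics/side7.png

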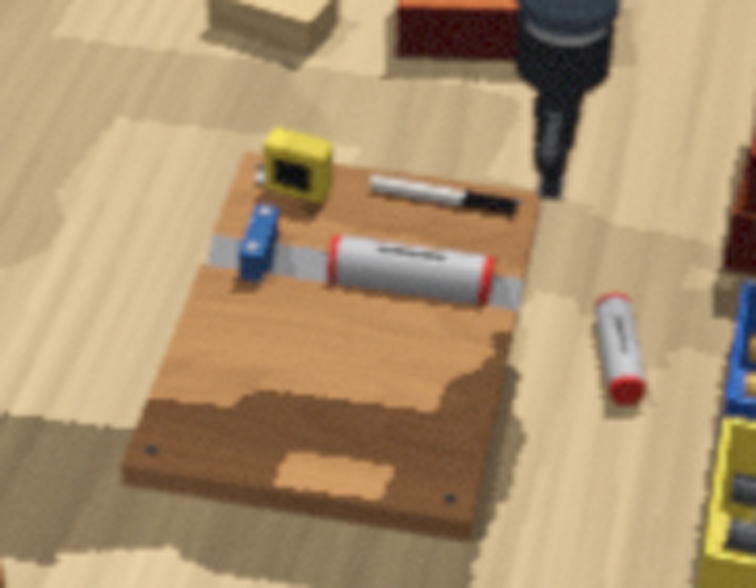

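The side view shows the pipe in the groove, ends at about (335,258) and (487,278), with the closed fingers beyond the far end. The marker and tape are untouched. I'll descend and push slowly towards the stop, stopping a little short to check.

Emit:
{"method": "drive_tool", "body": {
  "commands": [
    {"gripper": 1, "dx": -0.1, "dy": 0, "dz": 5, "turn": 0},
    {"gripper": 1, "dx": -0.1, "dy": 0, "dz": 9, "turn": 0},
    {"gripper": 1, "dx": -0.1, "dy": 0, "dz": 11.3, "turn": 0},
    {"gripper": 1, "dx": -0.1, "dy": -1, "dz": 11.3, "turn": 0},
    {"gripper": 1, "dx": -0.1, "dy": -2, "dz": 11.3, "turn": 0},
    {"gripper": 1, "dx": -0.1, "dy": -2.5, "dz": 11.3, "turn": 0},
    {"gripper": 1, "dx": -0.1, "dy": -3, "dz": 11.3, "turn": 0},
    {"gripper": 1, "dx": -0.1, "dy": -3.5, "dz": 11.3, "turn": 0},
    {"gripper": 1, "dx": -0.1, "dy": -4, "dz": 11.3, "turn": 0},
    {"gripper": 1, "dx": -0.1, "dy": -4.5, "dz": 11.3, "turn": 0},
    {"gripper": 1, "dx": -0.1, "dy": -5, "dz": 11.3, "turn": 0},
    {"gripper": 1, "dx": -0.1, "dy": -5.5, "dz": 11.3, "turn": 0},
    {"gripper": 1, "dx": -0.1, "dy": -6, "dz": 11.3, "turn": 0},
    {"gripper": 1, "dx": -0.1, "dy": -6.5, "dz": 11.3, "turn": 0},
    {"gripper": 1, "dx": -0.1, "dy": -7, "dz": 11.3, "turn": 0},
    {"gripper": 1, "dx": -0.1, "dy": -7.5, "dz": 11.3, "turn": 0},
    {"gripper": 1, "dx": -0.1, "dy": -7.8, "dz": 11.3, "turn": 0},
    {"gripper": 1, "dx": -0.1, "dy": -8, "dz": 11.3, "turn": 0}
  ]
}}

```text
time_s: 11.68
eef_pos: [0.5944, 0.0326, 0.0362]
eef_rot: [-0.0, 0.698, 0.716, -0.0]
wrist_force: [2.3, -1.7, 0.3]
opening: -0.0
```

```bash
cat > look.py <<'E'
import sys
from h import *
from bench import ctrl
n=sys.argv[1]
s=ctrl.camera("side");cv2.imwrite(f"pics/side{n}.png",cv2.resize(s["image"][150:250,200:330,::-1],None,fx=6,fy=6,interpolation=cv2.INTER_CUBIC))
o=ctrl.get_obs();print(o["time_s"],o["eef_pos"],o["wrist_force"])
E
python3 look.py 8
```

```text
11.725 [0.59415079 0.03265267 0.03613021] [ 0.61172802 -0.02994341  0.60248982]
```

View pics/side8.png

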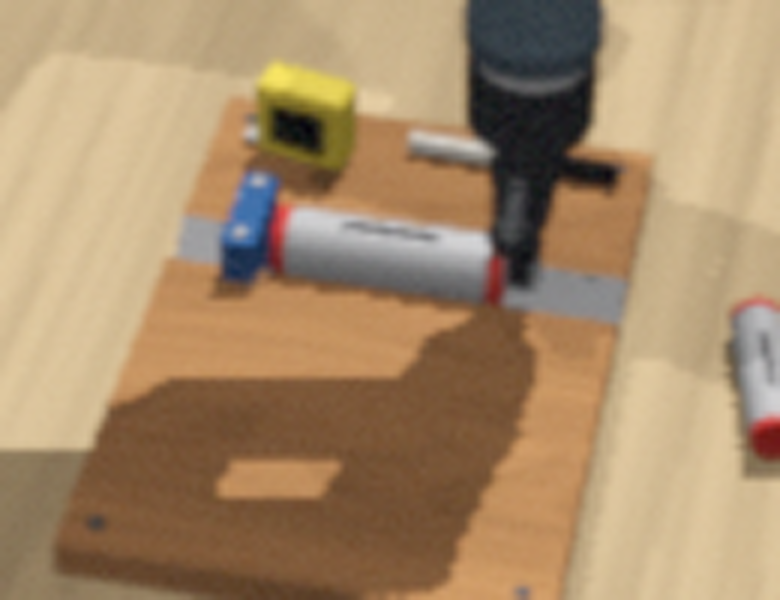

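The pipe's near plug (275,240) is close to the stop face (262,240), with a small gap left. I'll continue in small steps until the force rises.

Emit:
{"method": "drive_tool", "body": {
  "commands": [
    {"gripper": 1, "dx": 0, "dy": -0.2, "dz": 0, "turn": 0},
    {"gripper": 1, "dx": 0, "dy": -0.4, "dz": 0, "turn": 0},
    {"gripper": 1, "dx": 0, "dy": -0.6, "dz": 0, "turn": 0}
  ]
}}

```text
time_s: 12.1
eef_pos: [0.5884, 0.0325, 0.0361]
eef_rot: [-0.0, 0.698, 0.716, -0.0]
wrist_force: [1.2, -0.6, -0.0]
opening: -0.002
```

Emit:
{"method": "drive_tool", "body": {
  "commands": [
    {"gripper": 1, "dx": 0, "dy": -0.1, "dz": 0, "turn": 0},
    {"gripper": 1, "dx": 0, "dy": -0.2, "dz": 0, "turn": 0}
  ]
}}

```text
time_s: 12.35
eef_pos: [0.5873, 0.0323, 0.0365]
eef_rot: [0.001, 0.698, 0.716, 0.001]
wrist_force: [5.1, 1.2, -2.6]
opening: 0.003
```

Emit:
{"method": "drive_tool", "body": {
  "commands": [
    {"gripper": 1, "dx": 0, "dy": -0.1, "dz": 0, "turn": 0},
    {"gripper": 1, "dx": 0, "dy": -0.1, "dz": 0, "turn": 0}
  ]
}}

```text
time_s: 12.6
eef_pos: [0.5874, 0.0322, 0.037]
eef_rot: [0.001, 0.698, 0.716, 0.001]
wrist_force: [6.6, -0.4, -1.8]
opening: 0.001
```

```bash
python3 look.py 9
```

```text
12.65 [0.58737255 0.03217966 0.0369728 ] [ 5.44816005  0.5498944  -1.53312213]
```

View pics/side9.png

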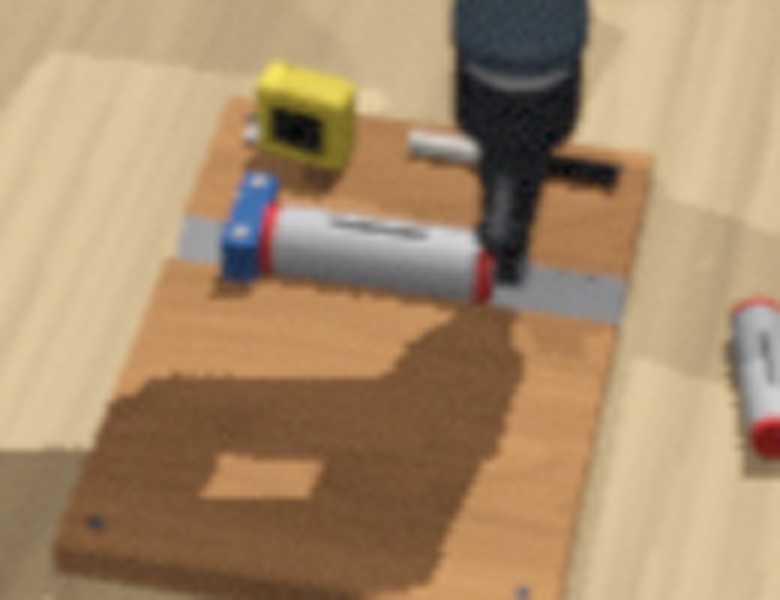

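The tool has stalled (no motion for another 1 mm of command, about 6 N), and the picture shows the red plug touching the blue stop at (265,238). I'll back off along +x, then go up and clear.

Emit:
{"method": "drive_tool", "body": {
  "commands": [
    {"gripper": 1, "dx": 0, "dy": 0.5, "dz": 0, "turn": 0},
    {"gripper": 1, "dx": 0, "dy": 2, "dz": 0, "turn": 0},
    {"gripper": 1, "dx": 0, "dy": 4, "dz": 0, "turn": 0},
    {"gripper": 1, "dx": 0, "dy": 4, "dz": -5, "turn": 0},
    {"gripper": 1, "dx": 0, "dy": 4, "dz": -10, "turn": 0},
    {"gripper": 1, "dx": 0, "dy": 6, "dz": -16, "turn": 0},
    {"gripper": 1, "dx": 0, "dy": 6, "dz": -20, "turn": 0},
    {"gripper": 1, "dx": 0, "dy": 6, "dz": -20, "turn": 0},
    {"gripper": 1, "dx": 0, "dy": 6, "dz": -20, "turn": 0}
  ]
}}

```text
time_s: 13.78
eef_pos: [0.6448, 0.0341, 0.2351]
eef_rot: [-0.001, 0.698, 0.716, -0.001]
wrist_force: [-0.6, -0.4, -0.7]
opening: 0.001
```

```bash
python3 look.py 10
python3 - <<'E'
from h import *
from bench import ctrl
t=ctrl.camera("top");cv2.imwrite("pics/top10.png",cv2.resize(t["image"][110:270,170:350,::-1],None,fx=3.7,fy=3.7,interpolation=cv2.INTER_CUBIC))
E
```

```text
13.825 [0.64439221 0.03404548 0.23423958] [ 0.27563695 -0.90414856 -0.05784688]
```

View pics/side10.png

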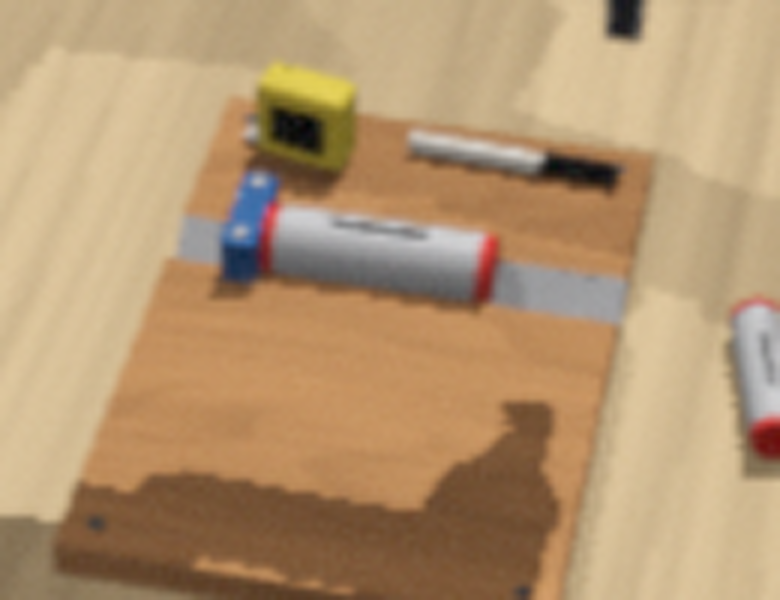

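View pics/top10.png

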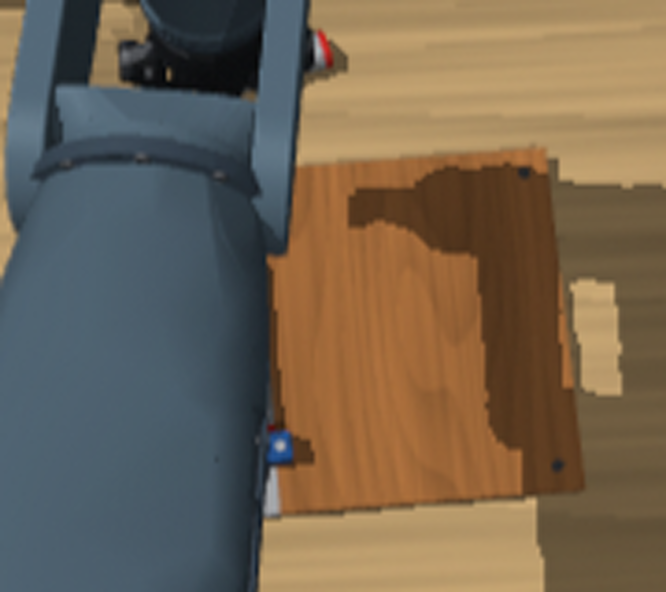

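The side view shows the pipe in the groove with its near plug at the stop (265,238), its free end at (487,265), and the marker and tape in place. The arm hides the pipe in the top view, but the tool is at z=0.235 and clear. I'm handing in.

```bash
python3 -c "
from bench import ctrl
print(ctrl.hand_in())"
```

```text
the job is handed in; nothing more can be done
None
```

The pipe is in the V-groove with its end against the blue stop, and the job is handed in; no verdict is reported. I rolled it across the board with both open fingers until it dropped in. Then I closed the gripper and pushed the far end along the groove. The pipe was never gripped or lifted.

- **Rolling:** the stripe had gone from the top to the far side, about 1.5 rad, while the pipe was still on the deck.
- **Against the stop:** the tool stalled at about 6 N when I commanded another 1 mm. That was within about 1 mm of where I expected it to stop. In the side view the pipe's red plug touches the stop.
- **Clear of everything:** I backed off and raised the tool to 0.235 m, where the wrist force read under 1 N. In the side view the tape measure and marker look unmoved, and the arm never came near the bench items.
- **Not confirmed:** the arm hid the pipe in the final top view, so the pipe's resting position rests on the side view and the stall.

The robot's clock read about 13.9 s at hand-in, against the 48 s limit.

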